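# Turn the screw canister to the code scanner and clamp it

## Robot

A 6-joint arm with a two-finger parallel gripper is mounted at the origin on the work surface. World frame = base frame: x ahead of the robot, y to its left, z up, the work surface at z = 0. Lengths are in m, angles in rad, forces in N, time in s.
With the tool pointing down it reaches from about 0.25 to 0.725 m from the base axis. Payload 4 kg.
Tool frame: the origin (TCP) lies midway between the tips of the shut fingers; the grasp point (between the pads) lies 19 mm behind it (bot.grip_depth is the distance from the TCP to the grasp point, in m); z points along the fingers, y is the line along which they close (so a half turn about z gives the same grasp; the last joint's range is limited). The gripper opens to 85 mm and grips with 20 to 120 N. Pads are 22 mm wide; open, the fingers measure 114 mm over their backs; the gripper's body (76 mm by 85 mm) begins 54 mm behind the grasp point. The pads swing forward as they close: fully open they stand 13 mm farther back than shut.
Start: joints at [1.256, 0.241, 0.005, 1.335, 0, 1.571], TCP at [0.155, 0.475, 0.231] pointing down, gripper open.
Joint ranges: [-2.72, 2.72], [-1.05, 1.87], [-1.09, 1.28], [-1.99, 2.15], [-1.42, 1.44], [-3.14, 3.14]. Speed limits (rad/s): [2.79, 2.79, 3.14, 3.14, 3.14, 3.14].

## Interface

Orientations are given as a unit quaternion [x, y, z, w].
In Python, from workcell import bot gives the robot as it stands.
- The arm moves only by the shell command python3 -m creep 'ROWS'. ROWS is JSON, one flat list of numbers, 5 for each row, row after row: the shift along the world's x, y, z in m, then the turn about the world's z in rad, then the finger opening in m, from 0 to 0.0854. In form: [x, y, z, twist, claw, x, y, z, twist, claw, ...]. A call has 1 to 10 rows; each row is the pose to reach, as a shift and turn from the pose commanded when the call began; what a row does not reach only later rows make up. A row lasts 1/12 s, in which the tool goes at most 41.7 mm and 7.16 degrees, less where a joint would pass 70% of its speed; a pose out of reach is approached as far as the arm can. A call with a gripper value outside its range is refused whole. The fingers move at their own pace and stop on an object; the grip force is fixed at half the most. Time passes only in rows, so rows that repeat a pose let the fingers close. It gives the time, the measured TCP pose, the force, the opening and the grip force at its end, in the units of the state.
- bot.get_obs(): the state, without advancing time (a new reading comes with each control period).
- bot.camera(name): name is "side" or "top" or "wrist"; returns a dict with "pixels" (420x560x3 uint8, red, green, blue), "camera_matrix" (3x3 intrinsics, pixels), "dist_coeffs" ([k1, k2, p1, p2, k3] as OpenCV has them; the pictures are not rectified), "extrinsics" (4x4, takes a point from world to camera coordinates); the wrist camera has in their place "T_tool_cam" (4x4, takes a point from camera to tool coordinates, whose origin is the TCP and whose axes are the flange's). Camera axes: x right, y down, z forward; pixel columns grow to the right and rows downward; lengths in m; the calibration is good to about 2 mm. A picture is of the moment at which its call begins: read the wrist's pose just before it. There is no depth.
- bot.job_done(): hands the job in; it is judged then, once.
Trained networks look in the newest picture that a camera, given by its name, has taken for a name from the list of things; names that differ only in an ending like _2 or _b are one class to them, and where a whole thing is asked for, a point or a joint stands for the part that bears it (a point fixed in the world has none). Each returns a list of dicts, best first, with "score" (0 to 1); they miss things now and then, are a little off and sometimes report something else, mostly with a low value. They report only what shows in the picture. A call takes as long as a camera call. They do not tell look-alikes from the thing itself.
- bot.look_for(camera, thing): "centre" ([column, row] as shares, 0 to 1, of the picture: columns of its width, rows of its height, amid what is visible of it).
- bot.place_of(camera, thing): "centre" ([column, row] as shares, 0 to 1, of the picture: columns of its width, rows of its height: a listed point, or the origin of a listed thing).
The state is a dict: "clock": time; "joint_pos": joint angles; "joint_vel": joint speeds; "tau": joint torques, N m; "eef_pos": TCP position; "tool_rot": TCP orientation; "ft_force": force on the tool from outside, world axes, zero at the start; "ft_torque": the same for the moment, N m; "grip_width": finger opening in m; "grasp_force": force on a finger pad.
Only numpy, scipy, OpenCV 4.12 (cv2) and the standard library are available. Lean on these libraries where they do the work, as an engineer would, in place of code of your own. Each camera call takes 0.05 s, during which the arm holds its last target. There are 200 camera calls.

## Task

The steel screw canister standing loose in the small round turntable cradle has its paper label turned away from the black scanner block. Push its side handle round until the label squarely faces the scanner, with the canister still seated upright in the cradle, and only then push the sliding clamp fully home against the canister. Leave the toe piece, screwdriver and mounting plate where they lie.

Things in the scene. Friction and masses are not known exactly. Their poses are not given: they have to be found in the camera images.
- station: Fixed station on a 3 mm mat; origin: underside centre of its 130 (x) x 340 (y) x 7 mm aluminium base, on the cradle's axis, z up. Cradle: freely turning round tray, inner radius 42, outer 49, rim top 24 mm above the origin. At the +y end a black scanner block (85 x 50 mm, y 110 to 160, top at 97 mm) looks along -y at the cradle; the clamp is at the -y end.
- scanner_eye (a point): Centre of the scanner's window, on the face of the scanner block that looks at the cradle: at (0, 110, 55) mm in the station's frame.
- canister: Loose steel canister, black lid, radius 41, height 85 mm, 0.6 kg, standing in the cradle (2 mm play), underside 12 mm above the station origin. Origin: underside centre. +x points to its paper label (a paper tab on the lid shows that side from above), +y to its D handle. Label faces scanner: its +x along station +y, handle along station -x. Starts 0.5 to 1.7 rad clockwise of that, from above.
- label (a point): Centre of the paper label (46 mm high, 39 mm wide), on the canister's side, 41 mm from its axis and 38 mm above its underside.
- handle (a point): A point within the D handle, 63 mm from the canister's axis, 55 mm above its underside. The handle is a 10 mm thick steel bar in the canister's y-z plane, reaching out to 78 mm from the axis, from 41 to 69 mm above the underside; it can be pushed sideways.
- clamp (a joint): Sliding clamp's travel in m along the station's +y: 0 fully open, 0.049 fully home at its stop, its rubber pad against the canister. Moves with about 2 N and stays where it is left. Starts at 0 to 0.010. Pad 44 mm wide, 28 to 48 mm above the station's origin.
- clamp_push (a point): Middle of the rear face (away from the cradle) of the clamp's upright grey push plate; push it along the station's +y. Plate 44 mm wide (station x), 12 mm thick, from 22 to 68 mm above the station's origin; the point is 50 mm above that origin and, clamp fully open, at station y = -158 mm.
- toe_piece: White ski-binding toe piece, 85 x 50 x 40 mm, lying on the mat; bystander. Origin: centre of its underside.
- screwdriver: Yellow-handled screwdriver 200 mm long lying along its x; bystander. Origin: underside, near its middle.
- mounting_plate: Silver mounting plate 60 x 110 x 6 mm with holes; bystander. Origin: centre of its underside.
There are look-alikes about, which are no part of the job. What is meant by the canister is not purple, and is the smaller of those in its own colour.

How it is judged:
By the outcome, as a careful person would: the job done as asked, in the order asked, and still so for the second after the job is handed in, with the robot touching nothing.
It also fails if it takes over 46 s, if anything falls off the work surface, if the arm or the gripper's body presses on something with over 40 N, if the wrist force passes 120 N, or if a joint passes its speed limit or range.

## Working session

There is one attempt and no reset: what is moved stays moved. The work goes in short steps, Python scripts to look and compute and a shell command to move; the robot and the scene stay as the last step left them, time stands still between calls to the robot, and variables do not carry over. Pictures are saved under pics/ and viewed, at most 10 in all, crops included, and the job is handed in when it is done.

```bash
mkdir -p pics
cat > h.py <<'E'
import numpy as np, cv2
from workcell import bot
def ray(c,uv):
    K=np.array(c["camera_matrix"]);d=np.array(c["dist_coeffs"]);E=np.array(c["extrinsics"])
    p=cv2.undistortPoints(np.array([[uv]],float),K,d)[0,0]
    R=E[:3,:3];t=E[:3,3]
    return -R.T@t, R.T@np.array([p[0],p[1],1])
def atz(c,uv,z):
    o,v=ray(c,uv); return o+v*(z-o[2])/v[2]
def proj(c,P):
    E=np.array(c["extrinsics"]);r,_=cv2.Rodrigues(E[:3,:3])
    return cv2.projectPoints(np.array(P,float).reshape(-1,3),r,E[:3,3],np.array(c["camera_matrix"]),np.array(c["dist_coeffs"]))[0][:,0]
E
python3 - <<'E'
from h import *
for n in("top","side"):
    c=bot.camera(n);cv2.imwrite(f"pics/{n}0.png",c["pixels"][:,:,::-1])
    o,_=ray(c,(0,0));print(n,o.round(3))
    for t in["station","scanner_eye","canister","label","handle","clamp_push","toe_piece","screwdriver","mounting_plate"]:
        print(t,[(round(d["score"],2),[round(d["centre"][0]*560),round(d["centre"][1]*420)]) for d in bot.place_of(n,t)[:4]])
E
python3 -c "
import cv2,numpy as np
a=cv2.imread('pics/top0.png')"
```

```text
top [ 0.377 -0.017  1.404]
station [(0.93, [260, 214])]
scanner_eye [(0.73, [218, 210])]
canister [(0.9, [373, 180]), (0.73, [261, 214]), (0.71, [242, 156])]
label [(0.87, [236, 164]), (0.72, [360, 159]), (0.67, [147, 204])]
handle [(0.92, [236, 209]), (0.85, [264, 161]), (0.61, [365, 201]), (0.59, [145, 203])]
clamp_push [(0.85, [320, 214])]
toe_piece [(0.92, [141, 263]), (0.18, [237, 208])]
screwdriver [(0.86, [398, 260])]
mounting_plate [(0.64, [143, 201])]
side [ 0.207 -0.696  0.66 ]
station [(0.63, [270, 216])]
scanner_eye [(0.98, [251, 179])]
canister [(0.88, [380, 272]), (0.79, [270, 214]), (0.78, [309, 190])]
label [(0.9, [300, 180]), (0.86, [284, 198])]
handle [(0.64, [316, 184]), (0.58, [340, 251]), (0.56, [257, 188])]
clamp_push [(0.64, [296, 235]), (0.16, [270, 216])]
toe_piece [(0.93, [186, 175])]
screwdriver [(0.57, [302, 344])]
mounting_plate [(0.71, [233, 162]), (0.46, [250, 182])]
```

View pics/top0.png

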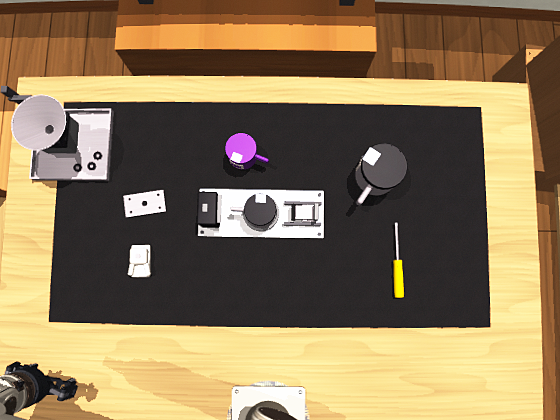

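View pics/side0.png

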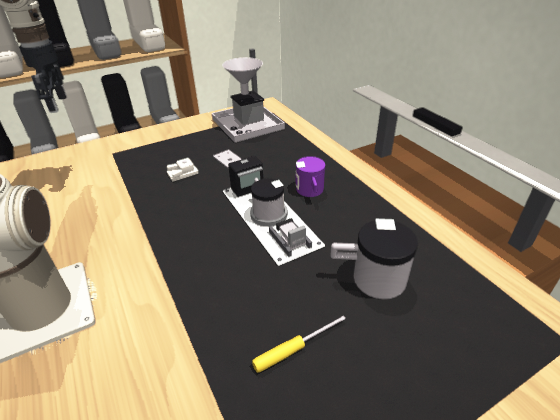

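The top view shows three mug-like things: 
- a purple one at (241,150), which is excluded by colour
- a large steel one at (380,165)
- a small steel one with a black lid at (261,212), seated in the cradle 

The last is the canister meant, being the smaller steel one. I'll confirm it in a crop and triangulate.

Run:
```python
from h import *
from scipy.spatial.transform import Rotation as R
c=bot.camera("top")
p=c["pixels"][175:250,185:335,::-1];cv2.imwrite("pics/crop1.png",cv2.resize(p,None,fx=5,fy=5,interpolation=cv2.INTER_CUBIC))
for n,uv,z in[("stn",(260,214),.003),("eye",(218,210),.058),("push",(320,214),.053),("can",(261,214),.015),("handle",(236,209),.07)]: print(n,atz(c,uv,z).round(3))
for uv in[(198,238),(197,190),(322,189),(324,237)]: print(atz(c,uv,.01).round(3))
o=bot.get_obs();print(o["clock"],o["eef_pos"],o["joint_pos"]);print(R.from_quat(o["tool_rot"]).as_matrix().round(3))
w=bot.camera("wrist");print(np.round(w["T_tool_cam"],3),np.round(w["camera_matrix"]))
cv2.imwrite("pics/w0.png",w["pixels"][:,:,::-1])
```

```text
stn [0.551 0.029 0.003]
eye [0.553 0.137 0.058]
push [ 0.546 -0.131  0.053]
can [0.549 0.025 0.015]
handle [0.555 0.089 0.07 ]
[0.483 0.194 0.01 ]
[0.614 0.201 0.01 ]
[ 0.621 -0.14   0.01 ]
[ 0.49  -0.145  0.01 ]
1.05 [0.15482169 0.47542735 0.23132758] [1.25597839e+00 2.40568141e-01 5.01356784e-03 1.33521354e+00
 9.60023389e-07 1.57080838e+00]
[[-0.951  0.31   0.   ]
 [ 0.31   0.951  0.   ]
 [ 0.     0.    -1.   ]]
[[ 0.    -0.966 -0.26   0.066]
 [ 1.     0.     0.     0.   ]
 [ 0.    -0.26   0.966 -0.142]
 [ 0.     0.     0.     1.   ]] [[357.   0. 276.]
 [  0. 357. 209.]
 [  0.   0.   1.]]
```

View pics/crop1.png

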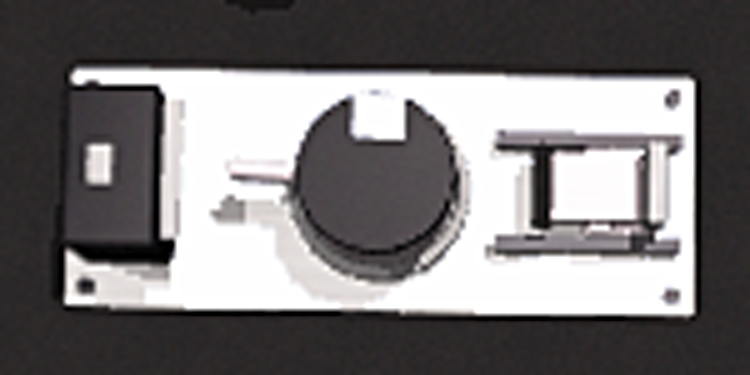

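View pics/w0.png

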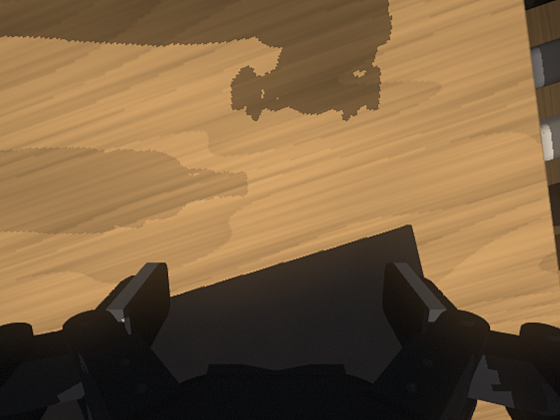

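The crop confirms it: a small steel canister with a black lid in the round cradle. Its tab is at crop (378,115), towards world +x, and its handle is at (258,170), towards the scanner. It has to turn about +90° CCW. I'll go above it for a closer wrist view.

```bash
python3 -m creep '[0.395,-0.525,0.02,-1.256,0.03,0.395,-0.525,0.02,-1.256,0.03,0.395,-0.525,0.02,-1.256,0.03,0.395,-0.525,0.02,-1.256,0.03,0.395,-0.525,0.02,-1.256,0.03,0.395,-0.525,0.02,-1.256,0.03,0.395,-0.525,0.02,-1.256,0.03,0.395,-0.525,0.02,-1.256,0.03,0.395,-0.525,0.02,-1.256,0.03,0.395,-0.525,0.02,-1.256,0.03]'
```

```text
clock: 1.93
eef_pos: [0.4061, 0.1408, 0.2444]
tool_rot: [0.707, 0.707, 0.0, 0.0]
ft_force: [0.7, 0.8, -0.3]
grip_width: 0.03
grasp_force: 0.0
```

```bash
python3 -m creep '[0.144,-0.19,0.006,0,0.03,0.144,-0.19,0.006,0,0.03,0.144,-0.19,0.006,0,0.03,0.144,-0.19,0.006,0,0.03,0.144,-0.19,0.006,0,0.03,0.144,-0.19,0.006,0,0.03,0.144,-0.19,0.006,0,0.03,0.144,-0.19,0.006,0,0.03]'
cat >> h.py <<'E'
from scipy.spatial.transform import Rotation as Ro
def wrist():
    o=bot.get_obs();c=bot.camera("wrist")
    T=np.eye(4);T[:3,:3]=Ro.from_quat(o["tool_rot"]).as_matrix();T[:3,3]=o["eef_pos"]
    c["extrinsics"]=np.linalg.inv(T@np.array(c["T_tool_cam"]));return o,c
E
python3 - <<'E'
from h import *
o,c=wrist();print(o["joint_pos"].round(3),o["eef_pos"])
cv2.imwrite("pics/w1.png",c["pixels"][:,:,::-1])
for t,z in[("station",.003),("scanner_eye",.058),("canister",.015),("label",.053),("handle",.07),("clamp_push",.053)]:
    for d in bot.place_of("wrist",t)[:3]:
        uv=np.array(d["centre"])*[560,420];print(t,round(d["score"],2),uv.round(),atz(c,uv,z).round(3))
E
```

```text
clock: 2.6
eef_pos: [0.5496, -0.0488, 0.2492]
tool_rot: [0.706, 0.708, -0.0, -0.001]
ft_force: [-0.8, 0.4, -1.0]
grip_width: 0.0299
grasp_force: 0.0
[-0.089  0.339  0.186  1.419  0.     1.479] [ 0.5496014  -0.04882118  0.24915687]
canister 0.91 [281. 103.] [0.554 0.026 0.015]
canister 0.6 [441.  50.] [0.71  0.077 0.015]
label 0.96 [421.  24.] [0.673 0.091 0.053]
handle 0.93 [314. 373.] [ 0.591 -0.25   0.07 ]
handle 0.83 [433. 107.] [0.685 0.022 0.07 ]
handle 0.8 [285.  22.] [0.556 0.089 0.07 ]
clamp_push 0.62 [281. 256.] [ 0.555 -0.123  0.053]
```

View pics/w1.png

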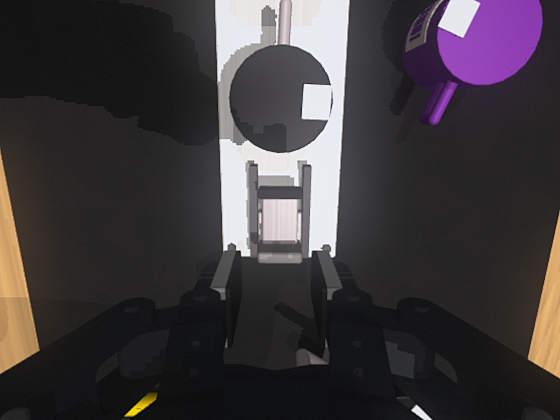

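The wrist view shows the canister's lid centred at about (281,98) and its tab at (317,101), towards world +x. The handle points up at (285,22), towards the scanner. The clamp plate is at (280,257), and the base edges run from (216,0) to (223,257) and from (349,0) to (336,257). Next I fit lines to get the station pose.

Run:
```python
from h import *
o,c=wrist();g=cv2.cvtColor(c["pixels"],cv2.COLOR_RGB2GRAY);hs=cv2.cvtColor(c["pixels"],cv2.COLOR_RGB2HSV)
L=[];Rr=[]
for r in range(60,225,3):
    row=g[r].astype(int);w=np.where(row>150)[0]
    w=w[(w>200)&(w<360)];
    if len(w):
        L.append(atz(c,(w[0]-.5,r),.01)[:2]);Rr.append(atz(c,(w[-1]+.5,r),.01)[:2])
for S in(L,Rr):
    S=np.array(S);k=np.polyfit(S[:,1],S[:,0],1)
    e=np.abs(S[:,0]-np.polyval(k,S[:,1]));k=np.polyfit(S[e<.003,1],S[e<.003,0],1);print("edge x at y=.028",np.polyval(k,.028),"yaw",-k[0],(e<.003).mean())
for uv in[(281,98)]: print("lid",atz(c,uv,.100))
# tab
m=((g>180)).astype(np.uint8);m[:,:295]=0;m[:,336:]=0;m[:75]=0;m[125:]=0
cn=max(cv2.findContours(m,0,2)[0],key=cv2.contourArea);q=cv2.minAreaRect(cn);print("tabrect",q,atz(c,q[0],.1))
b=cv2.boxPoints(q);print(np.array([atz(c,x,.1)[:2] for x in b]).round(4))
# lid circle
d=(g<110).astype(np.uint8)
h=cv2.HoughCircles(cv2.medianBlur(g,5),cv2.HOUGH_GRADIENT,1,200,param1=100,param2=20,minRadius=42,maxRadius=60);print(h)
print("handle",[atz(c,(u,v),.084).round(4) for u,v in((279,4),(293,4),(280,35),(291,35))])
print(g[4,270:302],g[30,270:302])
print("plate",[atz(c,uv,.071).round(4) for uv in((258,262),(302,262))])
for i in(240,250,254,258,262,266,270):print(i,g[i,270])
```

```text
edge x at y=.028 0.4900805964878861 yaw -0.010585889970028543 1.0
edge x at y=.028 0.6180754364281856 yaw -0.004667489669902025 1.0
lid [0.5521959  0.03078635 0.1       ]
tabrect ((319.0, 99.5), (49.0, 32.0), 90.0) [0.5819718  0.02991105 0.1       ]
[[0.5689 0.0479]
 [0.5936 0.0481]
 [0.5955 0.0113]
 [0.57   0.0111]]
[[[281.5 100.5  51.6]
  [482.5  43.5  45.9]]]
handle [array([0.55  , 0.1009, 0.084 ]), array([0.5609, 0.101 , 0.084 ]), array([0.551, 0.079, 0.084]), array([0.5597, 0.0791, 0.084 ])]
[226 223 227 229 226 225 228 231 231 233 237 230 161 138 166 182 191 197
 197 191 178 164 185 228 231 228 229 229 229 229 230 232] [164 163 169 169 164 162 158 230 249 201 129 140 163 181 191 211 216 205
 191 186 173 146 226 240 236 235 235 235 235 235 235 235]
plate [array([ 0.5321, -0.1205,  0.071 ]), array([ 0.5748, -0.1201,  0.071 ])]
240 206
250 74
254 99
258 143
262 134
266 48
270 51
```

```bash
python3 -m creep '[0.006,0.141,-0.09,0,0.03,0.006,0.141,-0.09,0,0.03,0.006,0.141,-0.09,0,0.03,0.006,0.141,-0.09,0,0.03,0.006,0.141,-0.09,0,0.03,0.006,0.141,-0.09,0,0.03,0.006,0.141,-0.12,0,0.03,0.006,0.141,-0.14,0,0.03,0.006,0.141,-0.155,0,0.03,0.006,0.141,-0.165,0,0.03]'
python3 - <<'E'
from h import *
c=bot.camera("side");p=c["pixels"][100:250,180:380,::-1];cv2.imwrite("pics/s1.png",cv2.resize(p,None,fx=4,fy=4,interpolation=cv2.INTER_CUBIC))
E
```

```text
clock: 3.83
eef_pos: [0.5549, 0.0926, 0.0845]
tool_rot: [0.705, 0.709, -0.0, 0.0]
ft_force: [-0.1, -0.1, 0.6]
grip_width: 0.0298
grasp_force: 0.0
```

View pics/s1.png

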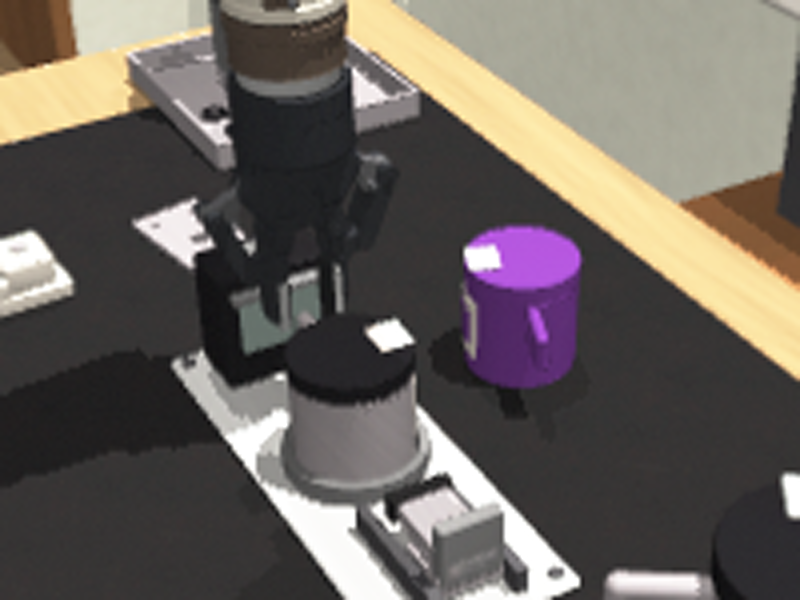

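The fingers stand either side of the handle, near crop (300,310), between the lid and the scanner. I'll lower and narrow them.

```bash
python3 -m creep '[0,0,-0.014,0,0.03,0.0,0,-0.028,0,0.03,0,0,-0.028,0,0.016,0,0,-0.028,0,0.016,0,0,-0.028,0,0.016]'
```

```text
clock: 4.3
eef_pos: [0.5563, 0.0934, 0.0585]
tool_rot: [0.705, 0.709, 0.001, 0.001]
ft_force: [0.1, -0.1, 1.0]
grip_width: 0.0159
grasp_force: 0.0
```

```bash
python3 -m creep '[-0.005,0,0,0.026,0.016,-0.010,-0.001,0,0.105,0.016,-0.015,-0.0015,0,0.183,0.016,-0.020,-0.0025,0,0.262,0.016,-0.0245,-0.004,0,0.34,0.016,-0.0295,-0.006,0,0.419,0.016,-0.034,-0.008,0,0.497,0.016,-0.038,-0.0105,0,0.576,0.016,-0.0425,-0.0135,0,0.654,0.016,-0.046,-0.017,0,0.733,0.016]'
python3 - <<'E'
from h import *
print(bot.get_obs()["joint_pos"].round(2))
c=bot.camera("side");p=c["pixels"][130:250,200:360,::-1];cv2.imwrite("pics/s2.png",cv2.resize(p,None,fx=4,fy=4,interpolation=cv2.INTER_CUBIC))
E
```

```text
clock: 5.13
eef_pos: [0.5094, 0.0769, 0.0582]
tool_rot: [0.402, 0.916, 0.001, 0.001]
ft_force: [0.1, 0.5, 0.1]
grip_width: 0.0157
grasp_force: 0.3
[ 0.15  0.41 -0.24  0.92  0.    0.98]
```

View pics/s2.png

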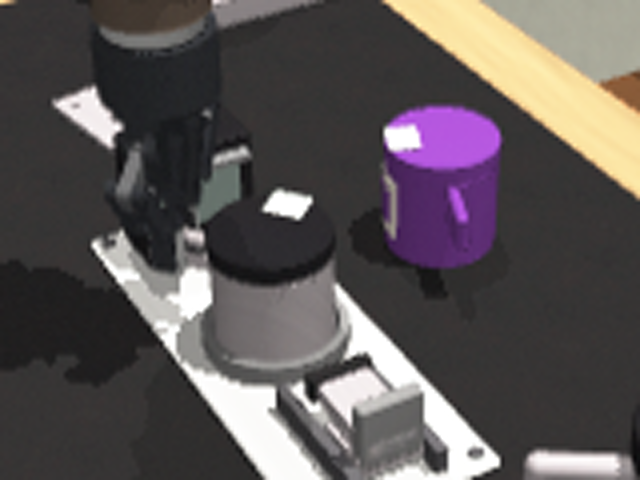

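Halfway round, and the canister is upright in the cradle with the handle between the fingers. I'll continue.

```bash
python3 -m creep '[-0.003,-0.004,0,0.079,0.016,-0.006,-0.0075,0,0.157,0.016,-0.009,-0.0115,0,0.236,0.016,-0.012,-0.016,0,0.314,0.016,-0.014,-0.0205,0,0.393,0.016,-0.016,-0.025,0,0.471,0.016,-0.018,-0.0295,0,0.55,0.016,-0.019,-0.0345,0,0.628,0.016,-0.020,-0.039,0,0.69,0.016,-0.020,-0.0425,0,0.75,0.016]'; python3 -m creep '[0,-0.001,0,0.02,0.016,0,-0.002,0,0.04,0.016,0,-0.003,0,0.055,0.016,0,-0.0035,0,0.065,0.016,0,-0.0035,0,0.065,0.016]'
```

```text
clock: 6.02
eef_pos: [0.4893, 0.0341, 0.0579]
tool_rot: [0.04, 0.999, 0.0, 0.001]
ft_force: [0.3, -0.2, 0.4]
grip_width: 0.0163
grasp_force: 0.3
clock: 6.43
eef_pos: [0.4894, 0.0307, 0.0572]
tool_rot: [0.008, 1.0, -0.0, 0.0]
ft_force: [-0.1, 0.5, 0.7]
grip_width: 0.0161
grasp_force: 0.0
```

```bash
python3 -m creep '[0,-0.001,0,0,0.016,0,-0.002,0,0,0.016,0,-0.003,0,0,0.016,0,-0.004,0,0,0.016,0,-0.004,0,0,0.016,0,-0.004,0,0,0.03,0,-0.004,0,0,0.03,0,-0.004,0.03,0,0.03,0,-0.004,0.07,0,0.03,0,-0.004,0.11,0,0.03]'; python3 -m creep '[0.06,-0.078,0.085,-1.55,0.03,0.06,-0.078,0.085,-1.55,0.03,0.06,-0.078,0.085,-1.55,0.03,0.06,-0.078,0.085,-1.55,0.03,0.06,-0.078,0.085,-1.55,0.03,0.06,-0.078,0.085,-1.55,0.03,0.06,-0.078,0.085,-1.55,0.03,0.06,-0.078,0.085,-1.55,0.03,0.06,-0.078,0.085,-1.55,0.03,0.06,-0.078,0.085,-1.55,0.03]';python3 -m creep '[0,0,0,-0.36,0.03,0,0,0,-0.36,0.03,0,0,0,-0.36,0.03,0,0,0,-0.36,0.03,0,0,0,-0.36,0.03]'
cat > meas.py <<'E'
from h import *
import sys
o,c=wrist();g=cv2.cvtColor(c["pixels"],cv2.COLOR_RGB2GRAY);cv2.imwrite(sys.argv[1],c["pixels"][:,:,::-1])
print(o["eef_pos"].round(4),Ro.from_quat(o["tool_rot"]).as_matrix()[:2,1].round(3),o["clock"])
h=cv2.HoughCircles(cv2.medianBlur(g,5),cv2.HOUGH_GRADIENT,1,200,param1=100,param2=20,minRadius=42,maxRadius=62)
for u,v,r in h[0]:print("lid",u,v,r,atz(c,(u,v),.1).round(4))
E
python3 meas.py pics/w2.png
```

```text
clock: 7.27
eef_pos: [0.4878, 0.0265, 0.1672]
tool_rot: [0.008, 1.0, -0.0, -0.002]
ft_force: [1.3, 0.4, 0.8]
grip_width: 0.0301
grasp_force: 0.0
clock: 8.1
eef_pos: [0.5491, -0.0515, 0.2518]
tool_rot: [0.594, 0.804, -0.0, -0.0]
ft_force: [-0.3, -0.3, -0.2]
grip_width: 0.0303
grasp_force: 0.0
clock: 8.52
eef_pos: [0.5492, -0.0514, 0.2519]
tool_rot: [0.726, 0.688, -0.0, -0.0]
ft_force: [0.2, -0.4, 0.0]
grip_width: 0.0298
grasp_force: 0.0
[ 0.5492 -0.0514  0.2519] [ 0.999 -0.053] 8.5167
lid 270.5 93.5 58.0 [0.5491 0.0292 0.1   ]
lid 474.5 21.5 47.3 [0.704  0.0722 0.1   ]
```

View pics/w2.png

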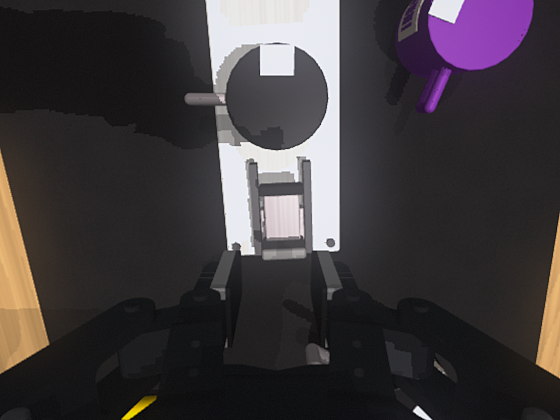

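The tab now points up towards the scanner at (277,59), and the handle is to the left at (205,99). Next I measure the angles against the base edges.

```bash
cat > ang.py <<'E'
from h import *
o,c=wrist();g=cv2.cvtColor(c["pixels"],cv2.COLOR_RGB2GRAY).astype(int)
def fit(P,ax,n):
    P=np.array(P);k=np.polyfit(P[:,ax],P[:,1-ax],1);e=abs(P[:,1-ax]-np.polyval(k,P[:,ax]))
    i=e<=np.median(e)*2+2e-4;k=np.polyfit(P[i,ax],P[i,1-ax],1);print(n,"slope",k[0].round(4),"at",P[i].mean(0).round(4),i.sum());return k
A=lambda u,v,z:atz(c,(u,v),z)[:2]
for n,lo,hi in(("L",205,250),("R",320,350)):   # base edges, strongest gradient
    s=1 if n=="L" else -1
    fit([A(lo+.5+np.argmax(s*np.diff(g[r,lo:hi])),r,.01) for r in list(range(4,80,3))+list(range(170,235,3))],1,n)
# handle centre line at z~.07
H=[]
for u in range(188,206):
    r=np.where((g[85:115,u]>75))[0]+85; H.append(A(u,r.mean(),.078))
fit(H,0,"handle")
# tab edges
T=[];U=[]
for r in range(50,72):
    d=np.diff(g[r,245:310]);T.append(A(245.5+d.argmax(),r,.1));U.append(A(245.5+d.argmin(),r,.1))
fit(T,1,"tabL");fit(U,1,"tabR")
V=[A(u,60.5+np.diff(g[60:90,u]).argmin(),.1) for u in range(264,291)];fit(V,0,"tabbottom")
# lid edge circle fit: tangents
m=(g<80).astype(np.uint8);p=[]
for a in np.radians(list(range(-80,-35,5))+list(range(-30,75,5))):
    pr=[g[int(round(96-R*np.sin(a))),int(round(277+R*np.cos(a)))] for R in range(44,60)]
    R=44.5+np.diff(pr).argmax();p.append(A(277+R*np.cos(a),96-R*np.sin(a),.1))
p=np.array(p);s=np.linalg.lstsq(np.c_[2*p,np.ones(len(p))],(p**2).sum(1),rcond=None)[0];print("lid",s[:2],np.sqrt(s[2]+s[:2]@s[:2]))
E
python3 ang.py
```

```text
L slope 0.0049 at [0.4894 0.0107] 48
R slope 0.001 at [ 0.6179 -0.0015] 43
handle slope -0.0529 at [0.4862 0.0299] 18
tabL slope 0.0649 at [0.5421 0.0536] 22
tabR slope 0.04 at [0.5681 0.0523] 22
tabbottom slope -0.053 at [0.5549 0.0421] 27
lid [0.55375002 0.02546812] 0.04007479707442285
```

Handle and tab both read about −0.053 rad, against about −0.004 rad for the base, so the canister is roughly 2.8° short. I'll nudge the handle another 3 mm.

```bash
python3 -m creep '[-0.061,0.081,-0.06,1.62,0.03,-0.061,0.081,-0.06,1.62,0.03,-0.061,0.081,-0.06,1.62,0.03,-0.061,0.081,-0.06,1.62,0.03,-0.061,0.081,-0.06,1.62,0.03,-0.061,0.081,-0.06,1.62,0.03,-0.061,0.081,-0.06,1.62,0.03,-0.061,0.081,-0.06,1.62,0.03,-0.061,0.081,-0.06,1.62,0.03,-0.061,0.081,-0.06,1.62,0.03]'; python3 -m creep '[0,0,0,0.37,0.03,0,0,0,0.37,0.03,0,0,0,0.37,0.03,0,0,0,0.37,0.03,0,0,0,0.37,0.03]'
```

```text
clock: 9.45
eef_pos: [0.4882, 0.0297, 0.1921]
tool_rot: [0.183, 0.983, 0.0, 0.0]
ft_force: [0.5, -0.7, 0.1]
grip_width: 0.03
grasp_force: 0.0
clock: 9.87
eef_pos: [0.4882, 0.0296, 0.192]
tool_rot: [0.004, 1.0, -0.0, 0.0]
ft_force: [-0.1, 0.1, 0.4]
grip_width: 0.0301
grasp_force: 0.0
```

```bash
python3 -m creep '[0,0,-0.04,0,0.03,0,0,-0.08,0,0.03,0,0,-0.11,0,0.03,0,0,-0.134,0,0.03,0,0,-0.134,0,0.03,0,0,-0.134,0,0.016,0,0,-0.134,0,0.016,0,0,-0.134,0,0.016]'; python3 -m creep '[0,-0.001,0,0,0.016,0,-0.002,0,0,0.016,0,-0.003,0,0,0.016,0,-0.004,0,0,0.016,0,-0.005,0,0,0.016,0,-0.006,0,0,0.016,0,-0.0063,0,0,0.016,0,-0.0063,0,0,0.016,0,-0.0063,0,0,0.016]'
```

```text
clock: 10.53
eef_pos: [0.4902, 0.0298, 0.0601]
tool_rot: [0.004, 1.0, 0.0, 0.002]
ft_force: [0.3, 0.9, -0.4]
grip_width: 0.0157
grasp_force: 0.0
clock: 11.28
eef_pos: [0.4881, 0.0232, 0.0579]
tool_rot: [0.003, 1.0, -0.0, -0.0]
ft_force: [-0.2, -0.9, 0.6]
grip_width: 0.016
grasp_force: 0.0
```

Now I open, lift and look again.

```bash
python3 -m creep '[0,0,0,0,0.03,0,0,0,0,0.03,0,0,0.03,0,0.03,0,0,0.07,0,0.03,0,0,0.11,0,0.03]'; python3 -m creep '[0.06,-0.075,0.085,-1.56,0.03,0.06,-0.075,0.085,-1.56,0.03,0.06,-0.075,0.085,-1.56,0.03,0.06,-0.075,0.085,-1.56,0.03,0.06,-0.075,0.085,-1.56,0.03,0.06,-0.075,0.085,-1.56,0.03,0.06,-0.075,0.085,-1.56,0.03,0.06,-0.075,0.085,-1.56,0.03,0.06,-0.075,0.085,-1.56,0.03,0.06,-0.075,0.085,-1.56,0.03]';python3 -m creep '[0,0,0,-0.31,0.03,0,0,0,-0.31,0.03,0,0,0,-0.31,0.03,0,0,0,-0.31,0.03,0,0,0,-0.31,0.03]'
python3 meas.py pics/w3.png; python3 ang.py
```

```text
clock: 11.7
eef_pos: [0.4867, 0.0233, 0.1681]
tool_rot: [0.003, 1.0, -0.0, -0.002]
ft_force: [1.5, 0.5, 0.2]
grip_width: 0.03
grasp_force: 0.0
clock: 12.53
eef_pos: [0.5481, -0.0517, 0.2528]
tool_rot: [0.59, 0.807, -0.0, -0.0]
ft_force: [0.3, -0.1, -0.4]
grip_width: 0.0297
grasp_force: 0.0
clock: 12.95
eef_pos: [0.5481, -0.0517, 0.2528]
tool_rot: [0.705, 0.709, -0.0, -0.0]
ft_force: [-0.3, 0.9, -0.5]
grip_width: 0.0301
grasp_force: 0.0
[ 0.5481 -0.0517  0.2528] [1.    0.006] 12.95
lid 282.5 96.5 52.6 [0.5528 0.0266 0.1   ]
lid 483.5 35.5 46.8 [0.7041 0.0715 0.1   ]
L slope 0.0042 at [0.4893 0.0069] 48
R slope 0.0033 at [0.6179 0.0036] 46
 ** On entry to DLASCL parameter number  4 had an illegal value
 ** On entry to DLASCL parameter number  4 had an illegal value
 ** On entry to DLASCL parameter number  4 had an illegal value
 ** On entry to DLASCL parameter number  4 had an illegal value
 ** On entry to DLASCL parameter number  5 had an illegal value
 ** On entry to DLASCL parameter number  4 had an illegal valueang.py:13: RuntimeWarning: Mean of empty slice.
  r=np.where((g[85:115,u]>75))[0]+85; H.append(A(u,r.mean(),.078))
  ret = ret.dtype.type(ret / rcount)
Traceback (most recent call last):
  File "ang.py", line 14, in <module>
    fit(H,0,"handle")
    ~~~^^^^^^^^^^^^^^
  File "ang.py", line 4, in fit
    P=np.array(P);k=np.polyfit(P[:,ax],P[:,1-ax],1);e=abs(P[:,1-ax]-np.polyval(k,P[:,ax]))
                    ~~~~~~~~~~^^^^^^^^^^^^^^^^^^^^^
numpy.linalg.LinAlgError: SVD did not converge in Linear Least Squares
```

View pics/w3.png

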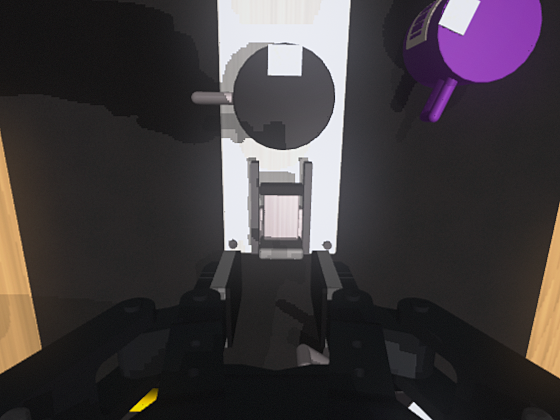

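The handle now lies at (210,98), level with the lid centre (283,97), and the tab is at (285,60). The column range of the handle fit has to shift by 8 px.

```bash
sed -i 's/range(188,206)/range(196,214)/; s/range(264,291)/range(272,298)/; s/277+R/284+R/g' ang.py; python3 ang.py
python3 - <<'E'
from h import *
o,c=wrist();g=cv2.cvtColor(c["pixels"],cv2.COLOR_RGB2GRAY);print(g[240:264,275])
for r in(246,248,250,258):print(r,atz(c,(282,r),.071).round(4))
for uv in((259,255),(303,255)):print(atz(c,uv,.071).round(4))
E
```

```text
L slope 0.0045 at [0.4892 0.0069] 48
R slope 0.0041 at [0.6179 0.003 ] 46
handle slope 0.0058 at [0.4871 0.0268] 18
tabL slope 0.0003 at [0.541 0.053] 22
tabR slope -0.0245 at [0.5672 0.0531] 22
tabbottom slope 0.0057 at [0.5543 0.0422] 26
lid [0.55329762 0.0256415 ] 0.04053053828053802
[ 81  70  71  70  70  71  68  67  89 112 129 145 145 141 140 136 136 128
 117  75  50  53  54  53]
246 [ 0.5543 -0.1101  0.071 ]
248 [ 0.5544 -0.1122  0.071 ]
250 [ 0.5544 -0.1143  0.071 ]
258 [ 0.5545 -0.1226  0.071 ]
[ 0.532  -0.1196  0.071 ]
[ 0.5749 -0.1194  0.071 ]
```

The canister is within about 0.01 rad of square: handle +0.006, base −0.004. Next is the clamp. Its plate's rear face is at y≈−0.122, x≈0.5545, and it should end at y≈−0.083. I'll come down behind it with the fingers shut.

```bash
python3 -m creep '[0.0065,-0.035,0,-0.01,0,0.0065,-0.07,0,-0.01,0,0.0065,-0.105,0,-0.01,0,0.0065,-0.105,-0.035,-0.01,0,0.0065,-0.105,-0.075,-0.01,0,0.0065,-0.105,-0.115,-0.01,0,0.0065,-0.105,-0.155,-0.01,0,0.0065,-0.105,-0.19,-0.01,0,0.0065,-0.105,-0.21,-0.01,0,0.0065,-0.105,-0.21,-0.01,0]'; python3 -m creep '[0,0.005,0,0,0,0,0.01,0,0,0,0,0.015,0,0,0,0,0.02,0,0,0,0,0.025,0,0,0,0,0.03,0,0,0,0,0.034,0,0,0,0,0.038,0,0,0,0,0.042,0,0,0,0,0.046,0,0,0]'
```

```text
clock: 13.98
eef_pos: [0.5502, -0.1555, 0.0374]
tool_rot: [0.709, 0.705, -0.003, -0.005]
ft_force: [-0.6, -0.2, 0.9]
grip_width: 0.0001
grasp_force: 0.0
clock: 14.82
eef_pos: [0.5548, -0.1104, 0.0431]
tool_rot: [0.709, 0.705, 0.0, 0.0]
ft_force: [1.1, -1.5, 1.6]
grip_width: -0.0004
grasp_force: 1.1
```

```bash
python3 -m creep '[0,0.003,0,0,0,0,0.006,0,0,0,0,0.009,0,0,0,0,0.011,0,0,0,0,0.013,0,0,0,0,0.013,0,0,0]'; python3 -m creep '[0,0.001,0,0,0,0,0.002,0,0,0,0,0.003,0,0,0,0,0.003,0,0,0]'
```

```text
clock: 15.32
eef_pos: [0.5545, -0.0971, 0.0428]
tool_rot: [0.709, 0.705, 0.0, -0.0]
ft_force: [0.6, -0.8, 0.7]
grip_width: 0.0
grasp_force: 0.4
clock: 15.65
eef_pos: [0.5544, -0.0955, 0.0428]
tool_rot: [0.709, 0.705, -0.001, 0.0]
ft_force: [0.5, -3.8, -0.1]
grip_width: 0.0
grasp_force: 2.5
```

```bash
python3 -m creep '[0,0.001,0,0,0,0,0.002,0,0,0,0,0.003,0,0,0,0,0.003,0,0,0]';  python3 -m creep '[0,0.001,0,0,0,0,0.002,0,0,0,0,0.003,0,0,0,0,0.003,0,0,0]'
```

```text
clock: 15.98
eef_pos: [0.5544, -0.0937, 0.0428]
tool_rot: [0.71, 0.704, -0.002, 0.001]
ft_force: [0.5, -8.6, -1.3]
grip_width: 0.0002
grasp_force: 4.0
clock: 16.32
eef_pos: [0.5544, -0.0937, 0.0429]
tool_rot: [0.711, 0.704, -0.004, 0.003]
ft_force: [-0.5, -16.1, -1.3]
grip_width: 0.0004
grasp_force: 7.8
```

It stopped hard at y=−0.0937, so the plate's rear face is at about −0.083. That matches fully home. I'll back off, rise and check.

```bash
python3 -m creep '[0,-0.02,0,0,0,0,-0.04,0,0,0,0,-0.055,0,0,0,0,-0.055,0.04,0,0,0,-0.055,0.08,0,0,0,-0.055,0.12,0,0,0,-0.055,0.16,0,0,0,-0.055,0.2,0,0,0,-0.02,0.21,0,0.0,0,0.015,0.21,0,0]'; python3 -m creep '[-0.006,0.03,0,0.01,0.03,-0.006,0.03,0,0.01,0.03,-0.006,0.03,0,0.01,0.03,-0.006,0.03,0,0.01,0.03,-0.006,0.03,0,0.01,0.03]'; python3 meas.py pics/w4.png; python3 ang.py
```

```text
clock: 17.15
eef_pos: [0.5567, -0.0739, 0.2578]
tool_rot: [0.711, 0.704, 0.003, 0.003]
ft_force: [0.5, 0.7, -1.0]
grip_width: -0.0005
grasp_force: 0.0
clock: 17.57
eef_pos: [0.5486, -0.0442, 0.2526]
tool_rot: [0.706, 0.708, -0.0, -0.0]
ft_force: [0.4, -0.2, 0.7]
grip_width: 0.0297
grasp_force: 0.0
[ 0.5486 -0.0442  0.2526] [1.    0.003] 17.5667
lid 282.5 103.5 51.1 [0.5534 0.0288 0.1   ]
lid 480.5 45.5 45.7 [0.7035 0.0716 0.1   ]
L slope 0.0047 at [0.4893 0.0143] 48
R slope 0.0053 at [0.6181 0.0147] 48
handle slope -0.0192 at [0.4875 0.0285] 18
tabL slope 0.0037 at [0.5409 0.0587] 18
tabR slope -0.4326 at [0.5663 0.0589] 18
tabbottom slope 0.003 at [0.5549 0.0442] 26
lid [0.55862427 0.02859952] 0.036089117745824545
```

View pics/w4.png

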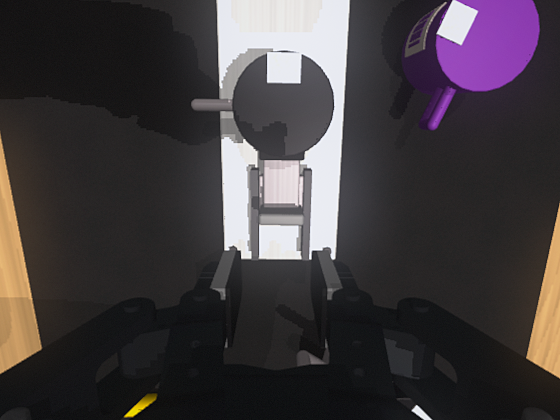

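The clamp is home: its plate is at (281,219) and its pad meets the canister. The lid at (283,103) is seated, the tab at (284,67) faces the scanner squarely, and the handle at (205,104) is level. The robot is clear, so I'm handing in.

```bash
python3 -c "
from workcell import bot
print(bot.job_done())"
```

```text
the job is handed in; nothing more can be done
None
```

I handed the job in at about 17.6 s on the clock: the label faces the scanner to within about 1°, the canister sits upright in the cradle, the clamp was pushed to its stop afterwards, and the toe piece, screwdriver and mounting plate were not touched (no verdict came back).

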